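Set a table griddle going with rolls on it

TASK

Get the rolls warming on the table griddle: take the spice jar off the griddle's lid and stand it in the middle of the round cork mat, then raise the stiff lid until it leans back at about 110 degrees from closed, like a laptop screen. Then put all the rolls from the wooden board side by side on the griddle plate, right way up and flat on the plate. Last of all switch on: push the spring knob in, turn it anticlockwise past its safety stop until its pointer points at the white bar mark, and let it spring out again, leaving the mug, the bowl and the pepper mill where they are.

Things in the scene. Friction and masses are not known exactly. Their poses are not given: they have to be found in the camera images.
- grill: table griddle, fixed. Own -x is its front, +x the hinge side, z up; origin: centre of its underside. x -160 to +155 mm, 280 mm wide (y). Low black panel, x -160 to -65, top 45 mm above the counter, carries the knob; steel body behind holds the dark plate (top at 60 mm) inside a rim up to 71 mm. Its front faces roughly world -y, its own +y the robot
- plate_center (a point): centre of the griddle plate's top surface, at (45, 0, 60) mm in the griddle's frame, axes as the griddle's. The flat plate inside the rim reaches 100 mm either way along x and 128 mm either way along y
- lid (a joint): lid angle, rad: 0 closed, grows as raised, 1.92 is 110 degrees, stops at 2.5. Stiff hinge (0.75 N m friction, lid 0.4 kg): stays where it is left. The lid is a steel plate reaching 212 mm from the hinge line, 272 mm wide, 10 mm thick; closed, its upper face is 83 mm above the counter
- lid_hinge (a point): middle of the lid's hinge line, at (150, 0, 78) mm in the griddle's frame, axes as the griddle's; the hinge line runs along its y. The handle moves on a circle of 252 mm radius about it, up from the front and over toward +x
- lid_handle (a point): middle of the lid's handle: black round bar, 12 mm diameter, 130 mm long, parallel to the hinge, 40 mm beyond the lid's front edge in the lid's plane, on a steel arm near each end (106 mm free between arms, 34 mm to the lid edge). Fits between fingers opened up to 40 mm; turns in a light grip. 33 mm above the black panel when closed. Axes turn with the lid; y along the bar
- knob (a joint): knob angle, rad: 0 off (pointer to the griddle's front, white dot), grows anticlockwise from above, ends at 2.0; 1.4 points at the white bar mark. Not pushed, it stops at about 0.2 (safety stop); pushed in 5 mm or more it passes, and past 0.7 springs out and turns freely. Out, it cannot stand between 0.2 and 0.7. Light friction (0.04 N m) holds it
- knob_push (a joint): how far the knob is pushed in (down), m: 0 out, 0.007 fully in. A spring pushes it out: 3.5 N at the start, 8.4 N fully in
- knob_grip (a point): grip point on the knob's vertical axis, 75.5 mm above the counter when out; axis at (-115, 90) mm in the griddle's frame. The grip is an upright aluminium bar 44 mm long, 14 mm thick, 26 mm high, its top 9 mm above this point, on a black disc 46 mm across. Pointer: this point's -x; the bar runs along its x, pinch it across y
- jar: spice jar, a glass cylinder 46 mm in diameter and 80 mm high with a steel cap, 110 to 220 g; origin: centre of its underside, z up. Starts standing on the closed lid
- cork_mat: round cork mat fixed on the counter, 110 mm in diameter, 8 mm thick; origin: centre of its underside
- board: wooden board fixed on the counter, 240 x 240 x 12 mm; origin: centre of its underside
- roll1: bread roll: flat-bottomed dome of revolution, 58 mm across at its widest (16 mm up), 46 mm across the bottom, 40.5 mm high, 40 to 85 g, firm. Origin: centre of its underside, z up. Starts on the wooden board; 2 to 4 rolls are present (None if absent)
- roll2: bread roll: flat-bottomed dome of revolution, 58 mm across at its widest (16 mm up), 46 mm across the bottom, 40.5 mm high, 40 to 85 g, firm. Origin: centre of its underside, z up. Starts on the wooden board; 2 to 4 rolls are present (None if absent)
- roll3: bread roll: flat-bottomed dome of revolution, 58 mm across at its widest (16 mm up), 46 mm across the bottom, 40.5 mm high, 40 to 85 g, firm. Origin: centre of its underside, z up. Starts on the wooden board; 2 to 4 rolls are present (None if absent)
- roll4: bread roll: flat-bottomed dome of revolution, 58 mm across at its widest (16 mm up), 46 mm across the bottom, 40.5 mm high, 40 to 85 g, firm. Origin: centre of its underside, z up. Starts on the wooden board; 2 to 4 rolls are present (None if absent)
- mug: white mug, 76 mm across, 85 mm high, a bystander; origin: centre of its underside
- bowl: blue bowl, 120 mm across, 50 mm high, a bystander; origin: centre of its underside
- mill: dark wooden pepper mill, 48 mm across, 102 mm high, a bystander; origin: centre of its underside

How it is judged:
On the way, in this order (a step that is already met when the one before it is completed fails the run):
1. the jar stands upright on the cork mat (horizontal distance between jar and cork_mat below 0.03 m and z of jar in the frame of cork_mat between 0.004 and 0.013 m and angle between jar's own z axis and vertical below 0.15 rad and contact force between the fingers and jar below 0.2 N), for 0.3 s.
2. the lid stands at about 110 degrees (value of joint lid between 1.76 and 2.08 rad), for 0.3 s.
3. every roll lies flat on the griddle plate, let go (x of roll1 in the frame of plate_center between -0.085 and 0.085 m and y of roll1 in the frame of plate_center between -0.115 and 0.115 m and z of roll1 in the frame of plate_center between -0.004 and 0.006 m and angle between each of roll1, roll2, roll3, roll4's own z axis and vertical below 0.2 rad and contact force between the fingers and roll1 below 0.2 N and x of roll2 in the frame of plate_center between -0.085 and 0.085 m and y of roll2 in the frame of plate_center between -0.115 and 0.115 m and z of roll2 in the frame of plate_center between -0.004 and 0.006 m and contact force between the fingers and roll2 below 0.2 N and x of roll3 in the frame of plate_center between -0.085 and 0.085 m and y of roll3 in the frame of plate_center between -0.115 and 0.115 m and z of roll3 in the frame of plate_center between -0.004 and 0.006 m and contact force between the fingers and roll3 below 0.2 N and x of roll4 in the frame of plate_center between -0.085 and 0.085 m and y of roll4 in the frame of plate_center between -0.115 and 0.115 m and z of roll4 in the frame of plate_center between -0.004 and 0.006 m and contact force between the fingers and roll4 below 0.2 N), for 0.3 s.
4. the knob points at the bar mark, past its safety stop, and has sprung out (value of joint knob between 1.2 and 1.6 rad and value of joint knob_push below 0.002 m), for 0.3 s.
At the end, for the whole second after the job is handed in: Jar upright on the cork mat, within 30 mm of its centre; lid between 101 and 119 degrees (1.76 to 2.08 rad); every roll present right way up, flat on the griddle plate inside its rim; knob at 1.4 rad, give or take 0.2, and sprung out; everything at rest (all of step 2 and all of step 3 and all of step 4 and horizontal distance between jar and cork_mat below 0.03 m and z of jar in the frame of cork_mat between 0.004 and 0.013 m and angle between jar's own z axis and vertical below 0.15 rad and linear speed of each of roll1, roll2, roll3, roll4, jar below 0.02 m/s and velocity of joint knob below 0.1 rad/s); the robot touches nothing.
It fails at once if the mug is pushed more than 30 mm from its place (distance of mug from where it was at the start of the episode above 0.03 m).
It fails at once if the bowl is pushed more than 30 mm from its place (distance of bowl from where it was at the start of the episode above 0.03 m).
It fails at once if the mill is pushed more than 30 mm from its place (distance of mill from where it was at the start of the episode above 0.03 m).
Of roll1, roll2, roll3, roll4 only 2 to 4 are there at a start; the rules pass over those that are not, and their reading is None.
At some moment in a run one of roll1, roll2, roll3, roll4 may be knocked a few centimetres aside while the robot is not near it.
Once in a run the grip may slacken for a moment while it holds something.
It also fails if it takes over 210 s, if anything falls off the work surface, if the arm or the gripper's body presses on something with over 40 N, if the wrist force passes 120 N, or if a joint passes its speed limit or range.

ROBOT

A 6-joint arm with a two-finger parallel gripper is mounted at the origin on the work surface. World frame = base frame: x ahead of the robot, y to its left, z up, the work surface at z = 0. Lengths are in m, angles in rad, forces in N, time in s.
With the tool pointing down it reaches from about 0.35 to 0.85 m from the base axis. Payload 8.1 kg.
Tool frame: the origin (TCP) lies between the finger pads; the fingertips stand 19 mm ahead of it and the grasp point (between the pads) is the TCP (arm.tip_reach is the distance from the TCP to the fingertips, in m); z points along the fingers, y is the line along which they close (so a half turn about z gives the same grasp; the last joint's range is limited). The gripper opens to 93 mm and grips with 3 to 60 N. Pads are 15 mm wide; open, the fingers measure 128 mm over their backs; the gripper's body (75 mm by 188 mm) begins 65 mm behind the grasp point.
Start: joints at [1.045, 0.13, 1.488, -0, 1.523, -0.085], TCP at [0.256, 0.543, 0.238] pointing down, gripper open.
Joint ranges: [-2.96, 2.96], [-0.89, 2.26], [0.02, 2.5], [-1.34, 4.48], [0, 2.73], [-2.66, 2.66]. Speed limits (rad/s): [2.39, 2.39, 2.79, 3.14, 3.14, 3.14].

INTERFACE

Orientations are given as a unit quaternion [x, y, z, w].
In Python, from workcell import arm, get_image, recognise, trace gives the robot as it stands. Calls block until the motion is done:
- arm.move_ptp(position, orientation): joint-space move of the TCP to a pose.
- arm.move_l(position, ori=None, v=0.15, contact_N=None): straight line of the TCP; ori=None keeps the orientation; v is the mean speed in m/s. With contact_N (N) it stops when the force on the tool has changed by that much, and returns True; else False.
- arm.move_j(angles): joint-space move.
- arm.move_gripper(opening, force=None): finger opening in m; force is the grip in N (None keeps the last); returns when the fingers have stopped.
- arm.sleep(seconds).
- arm.solve_ik(position, orientation): joint angles nearest the present ones, or None.
- arm.state(): the state.
- get_image(name): name is "scene" or "top" or "wrist"; returns a dict with "image" (384x512x3 uint8, blue, green, red), "range_z" (384x512 float32, m along the optical axis (not along the pixel's ray), 0 where there is no reading), "camera_matrix" (3x3 intrinsics, pixels), "world_from_camera" (4x4, takes a point from camera to world coordinates). Camera axes: x right, y down, z forward; pixel columns grow to the right and rows downward; lengths in m; the calibration is good to about 2 mm. A picture is of the moment at which its call begins.
A pose or a line that the arm cannot do raises arm.Unreachable and nothing moves.
- arm.close_job(): hands the job in; it is judged then, once.
Trained networks look in a picture, given as the dict that the camera call returned (one of the last four; its "shot" number tells which), for a name from the list of things; names that differ only in an ending like _2 or _b are one class to them, and where a whole thing is asked for, a point or a joint stands for the part that bears it (a point fixed in the world has none). Each returns a list of dicts, best first, with "confidence" (0 to 1); they miss things now and then, are a little off and sometimes report something else, mostly with a low value. They report only what shows in the picture. A call takes as long as a camera call.
- recognise(picture, query): "xyz" ([x, y, z] in m, in world coordinates, good to about 4 mm: the middle of the surface that is visible of it).
- trace(picture, query): "mask" (384x512 bool, what is visible of it).
The state is a dict: "time_s": time; "joint_pos": joint angles; "qd": joint speeds; "joint_efforts": joint torques, N m; "position": TCP position; "eef_rot": TCP orientation; "wrist_force": force on the tool from outside, world axes, zero at the start; "ft_torque": the same for the moment, N m; "opening": finger opening in m; "grip_force": force on a finger pad.
Only numpy, scipy, OpenCV 4.12 (cv2) and the standard library are available. Lean on these libraries where they do the work, as an engineer would, in place of code of your own. Each camera call takes 0.05 s, during which the arm holds its last target. There are 200 camera calls.

## Working session

There is one attempt and no reset: what is moved stays moved. The work goes in short steps, each a Python script; the robot and the scene stay as the last script left them, time stands still between calls to the robot, and variables do not carry over. Pictures are saved under pics/ and viewed, at most 14 in all, crops included, and the job is handed in when it is done.

```bash
ls; mkdir -p pics; python3 - <<'E'
from workcell import arm,get_image,recognise,trace
import cv2,numpy as np
a=get_image("scene");b=get_image("top")
cv2.imwrite("pics/scene.png",a["image"]);cv2.imwrite("pics/top.png",b["image"])
for n in ["jar","cork_mat","board","roll1","mug","bowl","mill","knob_grip","lid_handle","grill"]:
    for nm,p in(("top",b),("scene",a)):
        print(n,nm,[(np.round(r["xyz"],3).tolist(),round(r["confidence"],2)) for r in recognise(p,n)][:6])
print(b["world_from_camera"],b["camera_matrix"],arm.state()["eef_rot"],arm.state()["time_s"])
E
```

```text
pics
workcell.py
jar top [([0.519, 0.164, 0.164], 0.74)]
jar scene [([0.61, 0.103, 0.072], 0.63), ([0.533, 0.15, 0.132], 0.58), ([0.668, -0.22, 0.01], 0.24)]
cork_mat top [([0.668, -0.212, 0.006], 0.63)]
cork_mat scene [([0.668, -0.22, 0.007], 0.84)]
board top [([0.484, -0.302, 0.013], 0.86)]
board scene [([0.498, -0.322, 0.015], 0.86)]
roll1 top [([0.419, -0.24, 0.044], 0.59), ([0.426, -0.357, 0.05], 0.56)]
roll1 scene [([0.434, -0.253, 0.043], 0.68), ([0.44, -0.37, 0.043], 0.6)]
mug top [([0.761, -0.166, 0.079], 0.67), ([0.702, -0.4, 0.041], 0.56), ([0.571, 0.154, 0.088], 0.38)]
mug scene [([0.701, -0.396, 0.054], 0.81)]
bowl top [([0.384, 0.437, 0.024], 0.89)]
bowl scene [([0.367, 0.458, 0.037], 0.59), ([0.533, 0.152, 0.131], 0.4)]
mill top [([0.762, -0.168, 0.083], 0.52)]
mill scene [([0.776, -0.184, 0.056], 0.85)]
knob_grip top [([0.475, 0.049, 0.061], 0.53)]
knob_grip scene [([0.44, -0.372, 0.042], 0.58), ([0.477, 0.043, 0.074], 0.51), ([0.48, 0.042, 0.066], 0.38)]
lid_handle top [([0.577, 0.202, 0.086], 0.95), ([0.568, 0.155, 0.086], 0.56)]
lid_handle scene [([0.607, 0.17, 0.086], 0.89)]
grill top [([0.566, 0.154, 0.085], 0.63)]
grill scene [([0.609, 0.099, 0.074], 0.79), ([0.497, -0.322, 0.013], 0.62)]
[[-0.05672944 -0.97530937  0.21343244  0.30259116]
 [-0.99837317  0.05664292 -0.00652563  0.01056235]
 [-0.00572493 -0.21345542 -0.97693603  1.37187857]
 [ 0.          0.          0.          1.        ]] [[496.17480215   0.         264.32588646]
 [  0.         496.17480215 184.76519114]
 [  0.           0.           1.        ]] [2.18628805e-01 9.75808098e-01 2.29826361e-05 1.25509806e-05] 1.1
```

View pics/top.png

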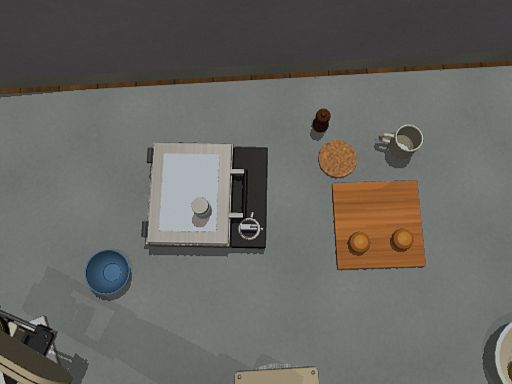

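View pics/scene.png

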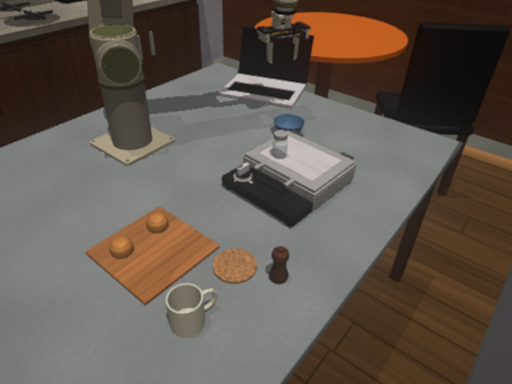

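The top view shows the closed griddle with its hinge on the left. The handle is at (237,193), the knob at (250,229), the jar at (200,206), the mat at (337,158) and two rolls at (359,243) and (402,239). Next I'll fit the geometry from depth.

```bash
cat > h.py <<'E'
from workcell import arm,get_image,recognise,trace
import cv2,numpy as np
from scipy.spatial.transform import Rotation as R
def cloud(p):
    z=p["range_z"];K=p["camera_matrix"];v,u=np.indices(z.shape)
    c=np.stack([(u-K[0,2])/K[0,0]*z,(v-K[1,2])/K[1,1]*z,z],-1)
    T=p["world_from_camera"];w=c@T[:3,:3].T+T[:3,3];w[z==0]=np.nan;return w
def box(w,lo,hi,zl,zh):
    m=(w[...,0]>lo[0])&(w[...,0]<hi[0])&(w[...,1]>lo[1])&(w[...,1]<hi[1])&(w[...,2]>zl)&(w[...,2]<zh)
    return w[m]
def circ(q):
    h=cv2.convexHull(q[:,:2].astype(np.float32))
    return cv2.minEnclosingCircle(h)
E
python3 - <<'E'
from h import *
b=get_image("top");a=get_image("scene")
for nm,p in(("top",b),("scene",a)):
    w=cloud(p); print(nm)
    def rect(lo,hi,zl,zh,l):
        q=box(w,lo,hi,zl,zh); print(l,len(q),q.mean(0).round(4),cv2.minAreaRect(q[:,:2].astype(np.float32)))
    rect((.4,.0),(.8,.35),.035,.052,"panel"); rect((.4,.05),(.8,.35),.076,.09,"lid");rect((.4,.0),(.8,.35),.03,.09,"all")
    rect((.3,-.48),(.65,-.16),.008,.018,"board")
    q=box(w,(.45,.1),(.6,.25),.155,.175);print("jartop",q.mean(0),circ(q))
    q=box(w,(.45,.1),(.6,.25),.1,.155);print("jarside",circ(q))
    q=box(w,(.42,.0),(.55,.09),.071,.1);print("knob",cv2.minAreaRect(q[:,:2].astype(np.float32)),q[:,2].max())
    q=box(w,(.5,.04),(.7,.085),.07,.1);print("handle",cv2.minAreaRect(q[:,:2].astype(np.float32)),q[:,2].max())
    m=trace(p,"cork_mat")[0]["mask"];q=w[m];q=q[(q[:,2]>.004)&(q[:,2]<.013)];print("mat",circ(q),q.mean(0))
    for c in ((.425,-.25),(.43,-.36)):
        q=box(w,np.array(c)-.05,np.array(c)+.05,.024,.06);print("roll",circ(q),q.mean(0),q[:,2].max())
    q=box(w,(.72,-.25),(.82,-.1),.03,.13);print("mill",circ(q),q[:,2].max())
    q=box(w,(.3,.33),(.5,.55),.03,.13);print("bowl",circ(q),q[:,2].max())
E
```

```text
top
panel 2856 [0.5611 0.0488 0.0439] ((0.5736113786697388, 0.15220411121845245), (0.30984240770339966, 0.2793874442577362), 85.64657592773438)
lid 8068 [0.5752 0.1985 0.0824] ((0.5757666826248169, 0.18324978649616241), (0.279324471950531, 0.2751370668411255), 85.69287872314453)
all 11697 [0.568  0.1582 0.0721] ((0.5754098296165466, 0.16005617380142212), (0.3257283568382263, 0.28186702728271484), 85.66710662841797)
board 5637 [ 0.4789 -0.3012  0.0114] ((0.4917958974838257, -0.32422658801078796), (0.33491936326026917, 0.3015097379684448), 3.9754881858825684)
jartop [0.52520645 0.16523337 0.16176309] ((0.5250572562217712, 0.16532942652702332), 0.020660217851400375)
jarside ((0.524130642414093, 0.16425369679927826), 0.022457359358668327)
knob ((0.502807080745697, 0.061979908496141434), (0.08643414080142975, 0.048830315470695496), 19.723329544067383) 0.08901602942595122
handle ((0.6005885601043701, 0.0650733932852745), (0.19791002571582794, 0.03882022574543953), 0.39344432950019836) 0.0907989594695775
mat ((0.6662027835845947, -0.20842325687408447), 0.056417111307382584) [ 0.66599594 -0.
[... 1313 characters left out ...]
591285858470488
handle ((0.6001454591751099, 0.06329340487718582), (0.1994205117225647, 0.042445868253707886), 0.32946157455444336) 0.08643543679436427
mat ((0.6668917536735535, -0.21297752857208252), 0.05511833727359772) [ 0.66885947 -0.21576592  0.00745975]
roll ((0.42510274052619934, -0.2488757073879242), 0.0281311497092247) [ 0.43252331 -0.25385708  0.04125872] 0.053566365519618575
roll ((0.4277307093143463, -0.3663596212863922), 0.028348732739686966) [ 0.43461163 -0.36985564  0.04160183] 0.054712928582759224
mill ((0.7702692151069641, -0.17359521985054016), 0.02088947780430317) 0.10242405548372924
bowl ((0.3814404606819153, 0.42868342995643616), 0.06338082998991013) 0.052786617505104494
```

```bash
cat >> h.py <<'E'
def down(deg):
    f=np.radians(deg);y=np.array([np.cos(f),np.sin(f),0]);z=np.array([0,0,-1.])
    return R.from_matrix(np.c_[np.cross(y,z),y,z]).as_quat()
YAW=np.radians(85.9);G=np.array([.574,.1555,0])
Rg=R.from_euler("z",YAW)
def gw(p): return Rg.apply(p)+G
def st(l=""):
    s=arm.state();print(l,"t",round(s["time_s"],1),"pos",np.round(s["position"],4),"op",round(s["opening"],4),"g",round(s["grip_force"],1),"F",np.round(s["wrist_force"],1),"q",np.round(s["joint_pos"],2));return s
E
python3 - <<'E'
from h import *
q=down(90);j=np.array([.525,.1637,0]);m=np.array([.6665,-.2105,0])
arm.move_ptp(j+[0,0,.24],q);st()
arm.move_l(j+[0,0,.132],v=.12);arm.move_gripper(.03,25);st("grip")
arm.move_l(j+[0,0,.185],v=.12);st("lift")
arm.move_ptp(m+[0,0,.20],q);st("over")
b=get_image("wrist");cv2.imwrite("pics/w1.png",b["image"])
arm.move_l(m+[0,0,.075],v=.15);
c=arm.move_l(m+[0,0,.050],v=.03,contact_N=3);st("down %s"%c)
b=get_image("scene");cv2.imwrite("pics/s1.png",b["image"][150:350,50:350])
E
```

```text
t 3.0 pos [0.5248 0.1644 0.24  ] op 0.0934 g 0.0 F [-0.9 -0.7  0.1] q [ 0.21 -0.01  1.63  0.    1.52 -1.36]
grip t 4.9 pos [0.525  0.1638 0.132 ] op 0.0451 g 25.0 F [-0.2 -0.1 -0.2] q [ 0.21  0.07  1.75  0.    1.32 -1.36]
lift t 5.5 pos [0.5249 0.1636 0.1846] op 0.0452 g 25.0 F [ 0.8  0.1 -1.6] q [ 0.21  0.03  1.7  -0.    1.42 -1.36]
over t 6.9 pos [ 0.6667 -0.2089  0.2   ] op 0.0451 g 25.0 F [ 0.8  0.5 -1. ] q [-0.38  0.41  1.22  0.    1.51 -1.95]
down True t 8.6 pos [ 0.6663 -0.2104  0.0566] op 0.0455 g 25.0 F [0.9 0.5 3.2] q [-0.38  0.53  1.34  0.    1.27 -1.95]
```

```bash
python3 - <<'E'
from h import *
arm.move_gripper(.09);p=np.array(arm.state()["position"])
arm.move_l(p+[0,0,.1],v=.2)
h=gw([-.102,0,.078]);q=down(85.9);arm.move_ptp(h+[0,0,.13],q);st()
def pose(t): return gw([.15-.252*np.cos(t),0,.078+.252*np.sin(t)])
for t in (0,.5,1,1.5,1.92): 
    s=arm.solve_ik(pose(t),q);print(t,pose(t).round(3),s)
s=arm.solve_ik(pose(1.92)+[0,0,.06],q);print(s)
w=get_image("wrist");cv2.imwrite("pics/w2.png",w["image"])
for n in("scene","wrist"):
    im=w if n=="wrist" else get_image(n);c=Rg.inv().apply(cloud(im).reshape(-1,3)-G)
    k=(c[:,0]>-.118)&(c[:,0]<-.085)&(abs(c[:,1])<.045)&(c[:,2]>.076)&(c[:,2]<.095);print(n,k.sum(),c[k].mean(0),c[k].min(0),c[k].max(0))
    k=(c[:,0]>-.115-.03)&(c[:,0]<-.085)&(abs(c[:,1]-.09)<.03)&(c[:,2]>.08)&(c[:,2]<.095);print("knob",k.sum(), cv2.minAreaRect(c[k,:2].astype(np.float32)) if k.sum()>3 else 0)
print(circ(box(cloud(get_image("scene")),(.6,-.27),(.73,-.15),.03,.1)))
E
```

```text
t 11.3 pos [0.5669 0.0529 0.2074] op 0.0902 g 0.0 F [ 0.3 -0.2 -0.4] q [ 0.    0.06  1.61 -0.    1.46 -1.5 ]
0 [0.567 0.054 0.078] [ 4.51820594e-03  1.81859498e-01  1.73299280e+00 -4.44089210e-16
  1.22674036e+00 -1.49471962e+00]
0.5 [0.569 0.085 0.199] [ 5.83677860e-02  8.43986551e-02  1.60862726e+00 -4.44089210e-16
  1.44856674e+00 -1.44087004e+00]
1 [0.575 0.169 0.29 ] [ 2.00838358e-01  1.12884567e-01  1.41237192e+00 -4.44089210e-16
  1.61633616e+00 -1.29839947e+00]
1.5 [0.583 0.287 0.329] [ 3.78804949e-01  2.50968530e-01  1.18708045e+00 -4.44089210e-16
  1.70354368e+00 -1.12043288e+00]
1.92 [0.591 0.391 0.315] [ 5.12386717e-01  4.19178058e-01  1.00842526e+00 -4.44089210e-16
  1.71398934e+00 -9.86851110e-01]
[ 5.12386717e-01  4.35743632e-01  8.79048824e-01 -4.44089210e-16
  1.82680020e+00 -9.86851110e-01]
scene 99 [-0.10479211 -0.0014188   0.08113682] [-0.11010989 -0.04433246  0.07603336] [-0.09594807  0.04395359  0.08625717]
knob 52 ((-0.10649767518043518, 0.0832316130399704), (0.029440948739647865, 0.05776248499751091), 49.871925354003906)
wrist 1127 [-0.10111918  0.00204345  0.08122458] [-0.10692628 -0.04497615  0.07604428] [-0.09488746  0.04493368  0.08440853]
knob 899 ((-0.1101486086845398, 0.07866246998310089), (0.0365724079310894, 0.05043630674481392), 88.43301391601562)
((0.6677166223526001, -0.21315358579158783), 0.02322361432015896)
```

View pics/w2.png

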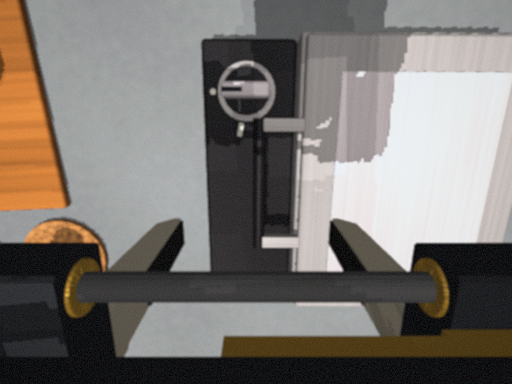

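```bash
python3 - <<'E'
from h import *
def pose(t): return gw([.15-.252*np.cos(t),0,.078+.252*np.sin(t)])
q=down(85.9);arm.move_gripper(.030)
arm.move_l(pose(0)+[0,0,.04],q,v=.15)
c=arm.move_l(pose(0),v=.05,contact_N=5);st("at %s"%c)
arm.move_gripper(0.0,15);s=st("grip")
for t in np.linspace(0,1.93,13)[1:]:
    arm.move_l(pose(t),v=.12);s=st(round(t,2))
    if s["opening"]<.008: print("LOST");break
E
```

```text
at False t 14.2 pos [0.567  0.0537 0.0783] op 0.0298 g 0.0 F [0.2 0.8 0.1] q [ 0.    0.18  1.73 -0.    1.23 -1.49]
grip t 14.6 pos [0.5671 0.0552 0.0784] op 0.0114 g 15.0 F [ 1.2  7.4 -0.5] q [ 0.01  0.18  1.73  0.    1.23 -1.49]
0.16 t 15.1 pos [0.5671 0.0584 0.119 ] op 0.0114 g 15.0 F [-0.5  6.6  0.7] q [ 0.01  0.14  1.7   0.    1.3  -1.49]
0.32 t 15.6 pos [0.5677 0.0677 0.1581] op 0.0115 g 15.0 F [-1.   5.4  0.5] q [ 0.03  0.1   1.66  0.    1.37 -1.47]
0.48 t 16.1 pos [0.5688 0.0826 0.1951] op 0.0115 g 15.0 F [ 0.3  2.5 -0.5] q [ 0.06  0.09  1.61  0.    1.44 -1.44]
0.64 t 16.6 pos [0.5704 0.1032 0.2295] op 0.0114 g 15.0 F [-2.  -4.7  5.3] q [ 0.09  0.08  1.56 -0.    1.5  -1.41]
0.8 t 17.1 pos [0.5726 0.1291 0.2606] op 0.0114 g 15.0 F [-4.5 -8.1  9.8] q [ 0.14  0.09  1.49 -0.    1.56 -1.36]
0.96 t 17.5 pos [0.5753 0.1603 0.2878] op 0.0116 g 15.0 F [-5.8 -9.9 16.7] q [ 0.19  0.1   1.43 -0.    1.61 -1.31]
1.13 t 18.0 pos [0.5782 0.1961 0.3083] op 0.0112 g 15.0 F [-3.5 -4.1 15.6] q [ 0.24  0.14  1.35 -0.    1.65 -1.25]
1.29 t 18.5 pos [0.5812 0.2348 0.3225] op 0.0113 g 15.0 F [-0.6 -1.6 12.7] q [ 0.3   0.18  1.28 -0.    1.68 -1.2 ]
1.45 t 19.0 pos [0.5842 0.2749 0.33  ] op 0.0115 g 15.0 F [2.8 0.4 9.4] q [ 0.36  0.23  1.21  0.    1.7  -1.14]
1.61 t 19.5 pos [0.5873 0.3154 0.331 ] op 0.011 g 15.0 F [6.7 2.2 6.4] q [ 0.42  0.29  1.14  0.    1.71 -1.08]
1.77 t 19.9 pos [0.5903 0.3554 0.3255] op 0.0111 g 15.0 F [7.9 2.8 3.3] q [ 0.47  0.36  1.07 -0.    1.71 -1.03]
1.93 t 20.4 pos [0.593  0.3942 0.3136] op 0.0114 g 15.0 F [8.3 3.1 2.4] q [ 0.51  0.42  1.   -0.    1.71 -0.98]
```

```bash
cat >> h.py <<'E'
def rolls():
    ws=[cloud(get_image(n)) for n in("top","scene")];out=[]
    for w in ws:
        m=((w[...,0]>.3)&(w[...,0]<.65)&(w[...,1]>-.47)&(w[...,1]<-.15)&(w[...,2]>.024)&(w[...,2]<.058)).astype(np.uint8)
        n,l,s,c=cv2.connectedComponentsWithStats(m)
        r=[]
        for i in range(1,n):
            if s[i,4]>60: q=w[l==i];r.append((*circ(q)[0],circ(q)[1]))
        out.append(sorted(r,key=lambda a:-a[1]));print(np.round(out[-1],4).tolist())
    return out
E
python3 - <<'E'
from h import *
arm.move_gripper(.034);p=np.array(arm.state()["position"])
arm.move_l(p+[0,0,.06],v=.12)
arm.move_ptp([.45,.0,.30],down(90));
im=get_image("scene");cv2.imwrite("pics/s2.png",im["image"][60:330,60:400])
m=trace(im,"lid")[0]["mask"];c=Rg.inv().apply(cloud(im)[m]-G);k=(c[:,2]>.12)&(c[:,2]<.27)
f=np.polyfit(c[k,2],c[k,0],1);print("lid ang",np.degrees(np.pi/2+np.arctan(f[0])),k.sum());st()
rolls()
E
```

```text
lid ang 110.41908379167813 4026
 t 23.4 pos [0.4506 0.0006 0.3004] op 0.0337 g 0.0 F [ 0.1 -0.2 -0.9] q [-0.11 -0.3   1.78  0.    1.66 -1.68]
[[0.4236, -0.245, 0.0287], [0.4253, -0.3618, 0.0284]]
[[0.4243, -0.2479, 0.0284], [0.4272, -0.3661, 0.0286]]
```

View pics/s2.png

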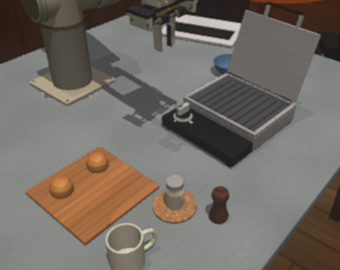

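The crop shows the lid leaning back at 110° and the jar upright on the mat at (176,190). The rolls are unmoved at (61,187) and (97,160). Next I'll place the rolls.

```bash
cat >> h.py <<'E'
def place(xy,py):
    xy=np.array([*xy,0]);d=gw([.035,py,0]);q=down(90);qd=down(85.9)
    arm.move_gripper(.078)
    arm.move_ptp(xy+[0,0,.13],q);arm.move_l(xy+[0,0,.034],v=.12)
    arm.move_gripper(.03,20);s=st("grip")
    arm.move_l(xy+[0,0,.20],v=.15);s=st("lift")
    if s["opening"]<.045: print("LOST");return
    arm.move_ptp(d+[0,0,.20],qd);s=st("over")
    if s["opening"]<.045: print("LOST");return
    arm.move_l(d+[0,0,.095],v=.12)
    c=arm.move_l(d+[0,0,.0805],v=.03,contact_N=3);st("down %s"%c)
    arm.move_gripper(.075);p=np.array(arm.state()["position"])
    arm.move_l(p+[0,0,.12],v=.12)
E
python3 - <<'E'
from h import *
place((.424,-.2465),-.05)
r=rolls()
a=(np.array(r[0][0])+np.array(r[1][0]))/2
place(a[:2],.05)
arm.move_ptp(gw([-.1,.05,.3]),down(85.9))
im=get_image("wrist");cv2.imwrite("pics/w3.png",im["image"])
s=get_image("scene");cv2.imwrite("pics/s3.png",s["image"]);b=get_image("top")
for p in(im,s,b):
    c=Rg.inv().apply(cloud(p).reshape(-1,3)-gw([.045,0,.06]))
    for sgn in(-1,1):
        k=(abs(c[:,0])<.09)&(c[:,1]*sgn>0)&(c[:,1]*sgn<.11)&(c[:,2]>.015)&(c[:,2]<.06);print(k.sum(),circ(c[k]) if k.sum()>5 else 0,c[k,2].max() if k.sum() else 0)
rolls()
E
```

```text
grip t 26.9 pos [ 0.4244 -0.2467  0.0346] op 0.0566 g 20.0 F [-1.1  0.8  4.7] q [-0.63  0.04  1.98  0.    1.12 -2.2 ]
lift t 28.2 pos [ 0.4234 -0.2461  0.1987] op 0.0562 g 20.0 F [-0.1  0.1 -0.3] q [-0.63 -0.15  1.84 -0.    1.46 -2.2 ]
over t 29.9 pos [0.6266 0.1856 0.2001] op 0.057 g 20.0 F [ 0.4 -0.2  0.1] q [ 0.21  0.29  1.37 -0.    1.48 -1.29]
down True t 31.4 pos [0.6265 0.1869 0.082 ] op 0.0567 g 20.0 F [0.8 0.3 2.2] q [ 0.21  0.39  1.48  0.    1.28 -1.29]
[[0.4254, -0.3618, 0.0284]]
[[0.4275, -0.3662, 0.0282]]
grip t 37.0 pos [ 0.4267 -0.3643  0.0346] op 0.0565 g 20.0 F [-0.3  1.2  4.7] q [-0.8   0.22  1.78  0.    1.14 -2.37]
lift t 38.3 pos [ 0.426  -0.3635  0.1986] op 0.0565 g 20.0 F [-0.2  0.1 -1.3] q [-0.8   0.05  1.65 -0.    1.45 -2.37]
over t 40.3 pos [0.5269 0.1931 0.2   ] op 0.0565 g 20.0 F [-0.3 -0.8 -1. ] q [ 0.26  0.05  1.65 -0.    1.45 -1.24]
down True t 41.8 pos [0.5267 0.1941 0.0819] op 0.0564 g 20.0 F [0.3 0.3 2.2] q [ 0.26  0.16  1.75  0.    1.23 -1.24]
520 ((-0.005351686384528875, -0.04217322915792465), 0.026467083021998405) 0.04001087840209083
1573 ((-0.011294817551970482, 0.051978129893541336), 0.028675489127635956) 0.0410276640488621
212 ((-0.016193069517612457, -0.05028017982840538), 0.02775801345705986) 0.04115755038263352
192 ((-0.015001462772488594, 0.04984110966324806), 0.027878288179636) 0.0423978359634522
0 0 0
7 ((-0.03646618872880936, 0.04828361049294472), 0.008309800177812576) 0.025194676997081722
[]
[]
```

View pics/w3.png

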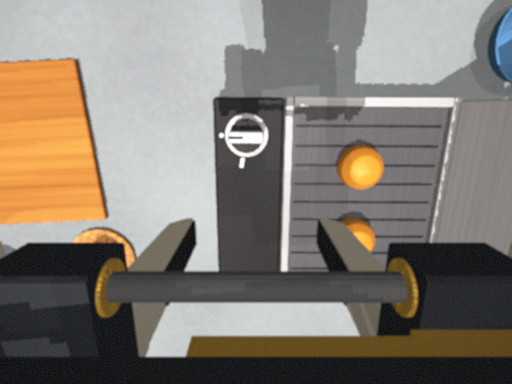

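The wrist view shows both rolls flat on the plate, at (361,167) and about (357,235). The knob is at (246,135) with its pointer at the dot, and the bar mark is at (242,162). The knob comes next.

```bash
python3 - <<'E'
from h import *
k0=gw([-.115,.09,0])
for p in (get_image("wrist"),None):
    if p is None:
        arm.move_ptp(k0+[0,0,.19],down(-4.1));p=get_image("wrist");cv2.imwrite("pics/w4.png",p["image"])
    c=Rg.inv().apply(cloud(p).reshape(-1,3)-G)
    k=(abs(c[:,0]+.115)<.035)&(abs(c[:,1]-.09)<.035)&(c[:,2]>.0805)&(c[:,2]<.09);print(k.sum(),cv2.minAreaRect(c[k,:2].astype(np.float32)) if k.sum() else 0,c[k,2].mean())
    k=(abs(c[:,0]+.115)<.035)&(abs(c[:,1]-.09)<.035)&(c[:,2]>.050)&(c[:,2]<.0755);print("disc",k.sum(),circ(c[k]) if k.sum() else 0, np.median(c[k,2]))
st()
E
```

```text
376 ((-0.11293098330497742, 0.09065915644168854), (0.012455982156097889, 0.04361676424741745), 89.94225311279297) 0.0827768441567486
disc 574 ((-0.11300494521856308, 0.09053708612918854), 0.02285177819430828) 0.058105791823390485
663 ((-0.11333581060171127, 0.08960112929344177), (0.04298841953277588, 0.013052797876298428), 0.3519172668457031) 0.08276083503430583
disc 1017 ((-0.11334111541509628, 0.08951468765735626), 0.022993244230747223) 0.05800297535263188
 t 46.0 pos [0.4763 0.0473 0.1904] op 0.0754 g 0.0 F [-1.1  0.3  0.1] q [-0.01 -0.18  1.88  0.    1.44  0.06]
```

View pics/w4.png

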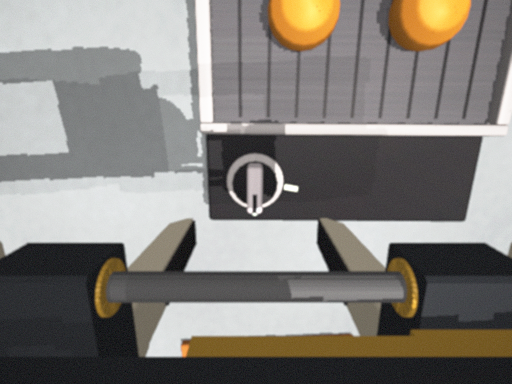

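The knob bar is at (255,185), aligned with the griddle, with its centre at about (-113.5, 90) mm. I'll push and turn it.

```bash
python3 - <<'E'
from h import *
k=gw([-.1135,.09,0])
arm.move_gripper(.032)
arm.move_l(k+[0,0,.095],v=.15)
c=arm.move_l(k+[0,0,.0775],v=.03,contact_N=3);s=st("c%s"%c)
z=s["position"][2]
arm.move_gripper(.0,30);st("grip")
arm.move_l(k+[0,0,z-.0065],v=.03);st("pushed")
for t in np.arange(.2,1.01,.2):
    arm.move_ptp(k+[0,0,z-.0065],down(-4.1+np.degrees(t)));s=st(round(t,1))
arm.move_l(k+[0,0,z],v=.03);st("up")
arm.move_ptp(k+[0,0,z],down(-4.1+np.degrees(1.2)));arm.move_ptp(k+[0,0,z],down(-4.1+np.degrees(1.41)));s=st("end")
print(s["ft_torque"],R.from_quat(s["eef_rot"]).as_matrix()[:,1])
arm.move_gripper(.032);arm.move_l(k+[0,0,.16],v=.1)
arm.move_ptp(gw([-.16,.06,.24]),down(85.9))
im=get_image("wrist");cv2.imwrite("pics/w5.png",im["image"])
p=im;c=Rg.inv().apply(cloud(p).reshape(-1,3)-G)
m=(abs(c[:,0]+.115)<.035)&(abs(c[:,1]-.09)<.035)&(c[:,2]>.0775)&(c[:,2]<.09);print(m.sum(),cv2.minAreaRect(c[m,:2].astype(np.float32)) if m.sum() else 0,c[m,2].mean())
sc=get_image("scene");cv2.imwrite("pics/s5.png",sc["image"])
E
```

```text
cTrue t 48.2 pos [0.476  0.0487 0.077 ] op 0.0322 g 2.0 F [-0.4 -0.6  4.5] q [-0.01 -0.06  1.99  0.    1.21  0.07]
grip t 48.7 pos [0.4751 0.0487 0.0763] op 0.0135 g 30.0 F [-1.3 -0.   3.9] q [-0.01 -0.06  1.99  0.    1.21  0.07]
pushed t 49.0 pos [0.4753 0.0488 0.0715] op 0.014 g 38.1 F [-12.5  -0.3  22. ] q [-0.01 -0.05  1.99 -0.    1.21  0.07]
0.2 t 49.3 pos [0.4754 0.0488 0.0716] op 0.0139 g 38.0 F [-12.1   0.6  21.2] q [-0.01 -0.05  1.99 -0.    1.2  -0.13]
0.4 t 49.6 pos [0.4755 0.0488 0.0716] op 0.0137 g 37.9 F [-9.9 -0.5 20.5] q [-0.01 -0.05  1.99 -0.    1.2  -0.33]
0.6 t 50.0 pos [0.4756 0.0488 0.0716] op 0.0137 g 37.9 F [-10.2  -0.2  20.1] q [-0.   -0.05  1.99  0.    1.2  -0.53]
0.8 t 50.3 pos [0.4757 0.0489 0.0716] op 0.0137 g 37.8 F [-10.7   0.7  18.9] q [-0.   -0.05  1.99  0.    1.2  -0.73]
1.0 t 50.6 pos [0.4758 0.049  0.0716] op 0.0138 g 37.8 F [-9.4  1.1 18.3] q [-0.   -0.05  1.99  0.    1.2  -0.93]
up t 50.9 pos [0.4756 0.049  0.0767] op 0.0142 g 36.2 F [-2.7  1.7  5.5] q [-0.   -0.06  1.99  0.    1.21 -0.93]
end t 51.6 pos [0.4757 0.0492 0.0767] op 0.0136 g 36.2 F [-2.7  3.9  4.7] q [-0.   -0.06  1.99  0.    1.21 -1.34]
[0.82203116 0.56309428 0.01487568] [2.34015333e-01 9.72232735e-01 5.77552793e-04]
551 ((-0.11336775124073029, 0.09054701775312424), (0.04367378354072571, 0.013978020288050175), 80.47172546386719) 0.08266657141661016
```

View pics/w5.png

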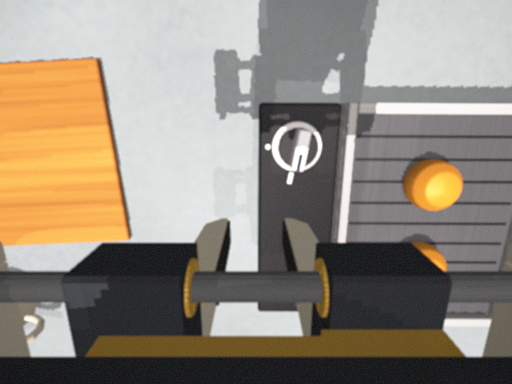

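View pics/s5.png

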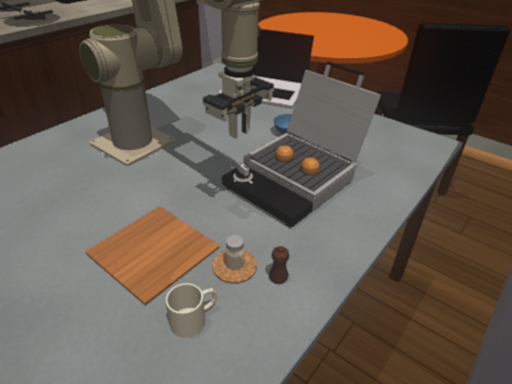

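The knob bar at (300,147) is turned 80.5° (1.40 rad) toward the mark and is back at its original height. Both rolls, the lid and the jar are in place, so I'm handing in.

```bash
python3 -c "
from workcell import arm
arm.sleep(.5);print(arm.close_job())"
```

```text
the job is handed in; nothing more can be done
None
```

I handed the job in, but it returned no verdict; my last camera checks showed the jar on the mat, the lid leaning back at about 110°, both rolls (only two were present) flat on the plate, and the knob sprung out at about 1.40 rad.

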